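# Hold the spice grinder's lid at pulse

### The job

Put the loose lid on the spice grinder: pass its two lugs down through the two notches of the collar until the lid sits fully down, then turn it clockwise (seen from above) against the spring until its white pointers stand at the green pulse marks, half-way to the red lock marks. Never turn it so far that it clicks into the lock, and finish while still gripping the lid and holding it at the green marks; leave the salt shaker, tin, mug and spice jar where they are.

Things in the scene. Friction and masses are not known exactly. Their poses are not given: they have to be found in the camera images.
- grinder: Cordless spice grinder, fixed upright to the worktop: aluminium body 86 to 95 mm across with a black collar on top, 96 mm across; 100 mm high. Origin: centre of its underside, z up. The collar's notches lie on its +x and -x sides, with white marks beside them on the collar top.
- collar_top (a point): Centre of the collar's top, 100 mm above the grinder's underside. Bore 60 mm across through a 5 mm thick lip, hollow below; the two notches in the lip are 13 mm wide, to 77 mm across. A stop prevents turning anticlockwise from the notches. Clockwise the lugs run free under the lip for 0.25 rad, then push a spring: 0.06 Nm at first, 0.13 Nm at green.
- green_mark (a point): Green pulse mark on the collar top, 40 degrees (0.70 rad) clockwise of the white mark at the grinder's +x side; 43.5 mm from the axis. A second one lies opposite, 180 degrees round.
- red_mark (a point): Red lock mark on the collar top, 79 degrees (1.38 rad) clockwise of the white mark at +x; a second one lies opposite. From about 1.0 rad two sprung balls resist the lugs, and near 1.35 rad they snap behind them: the lock click.
- lid: Loose grey grinder lid, about 90 g, upright on the worktop, 56 mm high. Origin: centre of its underside, z up. Lowest is a plug 56 mm across, 14 mm high, foot bevelled, with two lugs on its +x and -x sides: 8 mm wide, 5 mm high, level with the plug's underside, 72 mm across the tips, bevelled below. A half turn makes no difference.
- lid_disc (a point): Centre of the top of the lid's disc, 20 mm above the lid's underside. The disc is 80 mm across and 6 mm thick, with white pointers on top at the lid's +x and -x, above the lugs. Seated, the disc rests on the collar, the lid's underside 86 mm above the grinder's; if the lugs miss the notches it stays at 100 mm.
- grip_bar (a point): Point on the axis of the orange grip bar that stands on the disc, 43 mm above the lid's underside, 13 mm below the bar's top: where to grip. The bar is 60 mm long along the lid's x, 16 mm thick along y, and stands 36 mm above the disc.
- pulse_ring (a joint): Angle of the hidden spring ring in the collar that the lugs push clockwise, rad: 0 at rest, about 0.45 with the lid at the green marks, limit 1.15; it springs back, lid and all, when the lid is let go.
- salt_shaker: Salt shaker with a grey domed top, 44 mm across, 90 mm high; origin at the centre of its underside. Not to be moved.
- tea_tin: Food tin with a green and red label, 57 mm across, 72 mm high; origin at the centre of its underside. Not to be moved.
- mug: Beige mug, 78 mm wide, 113 mm over the handle (on its -y side), 100 mm high; origin at its underside. Not to be moved.
- spice_jar: Spice jar with a black cap, 41 mm across, 105 mm high; origin at the centre of its underside. Not to be moved.
Mind the look-alikes: they are no part of the job. What is shaped like the lid but turquoise or yellow is not meant.

How it is judged:
By the outcome, as a careful person would: the job done as asked, in the order asked, and still so for the second after the job is handed in, while the arm keeps its last pose, push and grip.
It also fails if it takes over 42 s, if anything falls off the work surface, if the arm or the gripper's body presses on something with over 40 N, if the wrist force passes 120 N, or if a joint passes its speed limit or range.

### The arm

A 6-joint arm with a two-finger parallel gripper is mounted at the origin on a cart in front of the work surface, level with it; the furniture and walls round the work are solid. World frame = base frame: x ahead of the robot, y to its left, z up, the work surface at z = 0. Lengths are in m, angles in rad, forces in N, time in s.
With the tool pointing down it reaches from about 0.35 to 0.775 m from the base axis. Payload 5.5 kg.
Tool frame: the origin (TCP) lies at the very end of the fingers, on their centre line; the grasp point (between the pads) lies env.pinch_z behind it (env.pinch_z is the distance from the TCP to the grasp point, in m); z points along the fingers, y is the line along which they close (so a half turn about z gives the same grasp; the last joint's range is limited). The gripper opens to 85 mm and grips with 20 to 120 N. Pads are 22 mm wide; open, the fingers measure 114 mm over their backs; the gripper's body (76 mm by 85 mm) begins 54 mm behind the grasp point. The pads swing forward as they close: fully open they stand 13 mm farther back than shut.
Start: joints at [-1.451, 0.313, 0.046, 1.304, 0, 1.431], TCP at [0.148, -0.556, 0.231] pointing down, gripper open.
Joint ranges: [-2.76, 2.76], [-0.86, 1.69], [-1.03, 1.26], [-2.2, 2.34], [-1.47, 1.5], [-3.14, 3.14]. Speed limits (rad/s): [2.57, 2.57, 3.14, 3.14, 3.14, 3.14].

### API

Orientations are given as a unit quaternion [w, x, y, z].
In Python, from workcell import env, eyes gives the robot as it stands.
- The arm moves only by the shell command python3 -m jog 'ROWS' [FORCE]. ROWS is JSON, one flat list of numbers, 7 for each row, row after row: the shift along the world's x, y, z as a fraction of full scale, then the turn, a rotation vector about the world's x, y, z as a fraction of full scale, then the opening, from -1 (shut) to 1 (fully open), so that 0 is half open. A call has 1 to 12 rows; each row is the pose to reach, as a shift and turn from the pose commanded when the call began, turning the shorter way round; what a row does not reach only later rows make up. Full scale, the value 1, is 20 cm for a shift and pi rad for a turn. A row lasts 1/12 s, in which the tool goes at most 41.7 mm and 7.16 degrees, less where a joint would pass 70% of its speed; a pose out of reach is approached as far as the arm can. A call with a number of a shift or a turn outside -1 to 1 is refused whole. A call with a gripper value outside its range is refused whole. The fingers move at their own pace and stop on an object; FORCE is the grip in N (left out, the last holds). Time passes only in rows, so rows that repeat a pose let the fingers close. It gives the time, the measured TCP pose, the force, the opening and the grip force at its end, in the units of the state.
- env.get_state(): the state, without advancing time (a new reading comes with each control period).
- eyes.read_camera(name): name is "side" or "top"; returns (picture, depth): 420x560x3 uint8, red, green, blue; 420x560 float32, m along the optical axis (not along the pixel's ray), 0 where there is no reading.
- eyes.calibration(name): a dict with "fx", "fy", "cx", "cy" (pixels), "k1" (the pictures are not rectified: a ray, as slopes to the right and down, at radius r is drawn at 1 + k1 r^2 times it, then the intrinsics apply), "R" (3x3) and "t" (3): a world point X has camera coordinates R X + t. Camera axes: x right, y down, z forward; pixel columns grow to the right and rows downward; lengths in m; the calibration is good to about 2 mm. A picture is of the moment at which its call begins. calibration takes no time and is no camera call.
- env.hand_in(): hands the job in; it is judged then, once.
The state is a dict: "clock": time; "joint_pos": joint angles; "qvel": joint speeds; "tau": joint torques, N m; "tcp_pos": TCP position; "orientation": TCP orientation; "wrist_force": force on the tool from outside, world axes, zero at the start; "ft_torque": the same for the moment, N m; "finger_gap": finger opening in m; "grip_force": force on a finger pad.
Only numpy, scipy, OpenCV 4.12 (cv2) and the standard library are available. Lean on these libraries where they do the work, as an engineer would, in place of code of your own. Each camera call takes 0.05 s, during which the arm holds its last target. There are 200 camera calls.

## Working session

There is one attempt and no reset: what is moved stays moved. The work goes in short steps, Python scripts to look and compute and a shell command to move; the robot and the scene stay as the last step left them, time stands still between calls to the robot, and variables do not carry over. Pictures are saved under pics/ and viewed, at most 10 in all, crops included, and the job is handed in when it is done.

```bash
mkdir -p pics; ls; python3 - <<'E'
from workcell import env, eyes
import cv2, numpy as np
print(env.pinch_z, env.get_state())
for n in("side","top"):
    p,d=eyes.read_camera(n); cv2.imwrite(f"pics/{n}0.png",p[...,::-1]); np.savez(f"{n}0.npz",p=p,d=d)
    c=eyes.calibration(n); print(n,c)
E
```

```text
pics
0.0187 {'clock': 0.0, 'joint_pos': array([-1.45060538e+00,  3.13987706e-01,  4.49900304e-02,  1.30360390e+00,
        1.40378946e-05,  1.43119176e+00]), 'qvel': array([-0.00049861,  0.00243364,  0.00085049, -0.00010782,  0.00080266,
       -0.00067982]), 'tau': array([-1.45992849e-04, -4.80623853e+01,  2.98533458e+01,  1.92860974e-02,
       -8.64552385e-05, -4.16292067e-06]), 'tcp_pos': array([ 0.14763861, -0.55519854,  0.23042061]), 'orientation': array([-9.02512766e-04,  9.91574740e-01,  1.29532702e-01,  1.57800722e-05]), 'wrist_force': array([ 0.74693701, -0.06762759, -0.53776636]), 'ft_torque': array([0.04756787, 0.02308622, 0.03581453]), 'grip_force': 0.0, 'finger_gap': 0.08541554624996028}
side {'fx': 464.97749051260865, 'fy': 464.97749051260865, 'cx': 282.3441020635674, 'cy': 220.80209699887507, 'k1': -0.048116793708596166, 'R': array([[-0.98868206, -0.1499352 , -0.00521718],
       [-0.06805673,  0.4792189 , -0.87505287],
       [ 0.1337014 , -0.86479401, -0.48399923]]), 't': array([0.49196032, 0.12595335, 1.4235292 ])}
top {'fx': 400.01221385285464, 'fy': 400.01221385285464, 'cx': 274.18053268747946, 'cy': 206.48994466657376, 'k1': -0.10985686499851105, 'R': array([[-0.02963579, -0.99937764, -0.0191327 ],
       [-0.99108903,  0.03186603, -0.12933325],
       [ 0.12986244,  0.01512932, -0.99141659]]), 't': array([0.017572  , 0.4841027 , 1.21138981])}
```

View pics/top0.png

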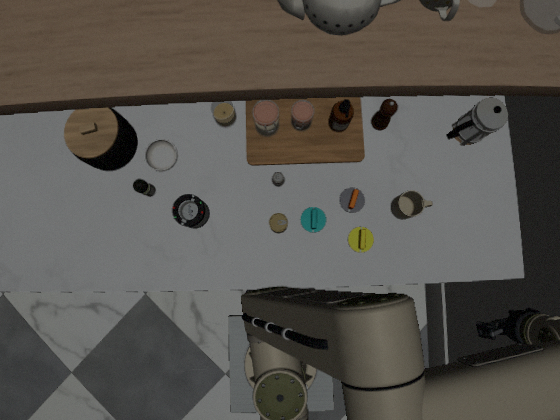

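View pics/side0.png

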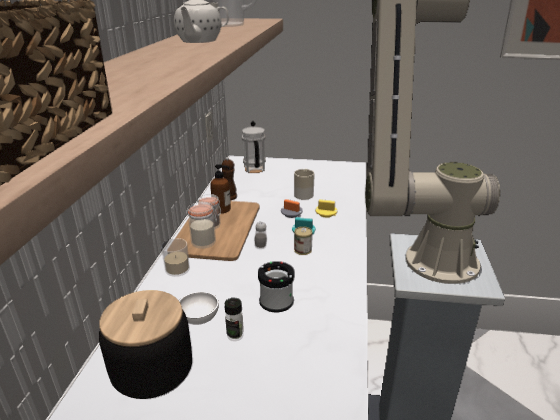

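Top view: grinder at (190,210). Lid candidates: grey disc with orange bar (352,200), turquoise (313,219) and yellow (361,239). By the description I choose (352,200). Next: a close crop and measurements.

```bash
cat > h.py <<'E'
from workcell import env, eyes
import cv2, numpy as np
def ray(n,uv):
    c=eyes.calibration(n); s=(np.atleast_2d(uv)-[c['cx'],c['cy']])/[c['fx'],c['fy']]
    q=s.copy()
    for _ in range(20): q=s/(1+c['k1']*(q**2).sum(1,keepdims=True))
    d=np.c_[q,np.ones(len(q))]@c['R']; return -c['R'].T@c['t'], d
def onplane(n,uv,z):
    o,d=ray(n,uv); return o+d*((z-o[2])/d[:,2])[:,None]
def proj(n,X):
    c=eyes.calibration(n); p=np.atleast_2d(X)@c['R'].T+c['t']; q=p[:,:2]/p[:,2:]
    q=q*(1+c['k1']*(q**2).sum(1,keepdims=True)); return q*[c['fx'],c['fy']]+[c['cx'],c['cy']]
def mask(p,cond,roi):
    h,s,v=cv2.split(cv2.cvtColor(p,cv2.COLOR_RGB2HSV).astype(int).astype(np.int32).astype(np.float32)) if 0 else [a.astype(int) for a in cv2.split(cv2.cvtColor(p,cv2.COLOR_RGB2HSV))]
    m=cond(h,s,v); x0,y0,x1,y1=roi; o=np.zeros(m.shape,np.uint8); o[y0:y1,x0:x1]=m[y0:y1,x0:x1]; return o
def cents(m,amin=2):
    n,_,st,ce=cv2.connectedComponentsWithStats(m); return [(st[i,4],ce[i].round(2)) for i in range(1,n) if st[i,4]>=amin]
E
python3 - <<'E'
from h import *
p=np.load('top0.npz')['p'];d=np.load('top0.npz')['d']
s=np.load('side0.npz')['p']
f=lambda a,x0,y0,w,h,k:cv2.resize(a[y0:y0+h,x0:x0+w,::-1],None,fx=k,fy=k,interpolation=cv2.INTER_CUBIC)
cv2.imwrite('pics/crop1.png',np.vstack([np.hstack([f(p,322,170,60,45,6),f(p,165,188,60,45,6)]),np.hstack([f(s,262,185,60,45,6),f(s,245,258,60,45,6)])]))
og=mask(p,lambda h,s,v:(h<14)&(s>150)&(v>90),(330,180,375,220))
P=onplane('top',np.argwhere(og)[:,::-1].astype(float),0.056)
print(og.sum(),P.mean(0)); (c,sz,a)=cv2.minAreaRect((P[:,:2]*1000).astype(np.float32)); print(c,sz,a)
w,V=np.linalg.eigh(np.cov(P[:,:2].T)); print('axis',V[:,1],w**.5)
print('depth bar',np.median(d[og>0]))
os=mask(s,lambda h,s,v:(h<14)&(s>150)&(v>90),(270,190,315,225)); print('side',cents(os))
bm=mask(p,lambda h,s,v:v<45,(165,188,220,235)); print(cents(bm,20))
cs,_=cv2.findContours(bm,cv2.RETR_EXTERNAL,cv2.CHAIN_APPROX_NONE); k=max(cs,key=cv2.contourArea)[:,0].astype(float)
print(cv2.minEnclosingCircle(onplane('top',k,.1)[:,:2].astype(np.float32)))
for nm,img,roi in(('top',p,(165,188,220,235)),('side',s,(250,255,305,300))):
  g=mask(img,lambda h,s,v:(h>40)&(h<85)&(s>100)&(v>50),roi); r=mask(img,lambda h,s,v:((h<10)|(h>170))&(s>120)&(v>60),roi)
  wm=mask(img,lambda h,s,v:(s<60)&(v>110),roi)
  for t,m in(('g',g),('r',r),('w',wm)):
    for A,u in cents(m,1): print(nm,t,A,u,onplane(nm,u,.1)[0].round(4))
E
```

```text
51 [ 0.50061804 -0.24181329  0.056     ]
(499.8919372558594, -241.66012573242188) (13.39415168762207, 57.195213317871094) 70.98771667480469
axis [-0.95369399  0.3007786 ] [0.00441612 0.01792025]
depth bar 1.217008
side [(np.int32(131), array([291.01, 205.13]))]
[(np.int32(569), array([192.23, 211.73]))]
((0.47157853841781616, 0.2481570690870285), 0.05651179701089859)
top g 5 [200.4 202.2] [0.4953 0.2196 0.1   ]
top g 5 [174.8 216.6] [0.4547 0.2965 0.1   ]
top r 4 [173.5 207.5] [0.482  0.3005 0.1   ]
top r 5 [201.6 211.8] [0.4665 0.2162 0.1   ]
top w 1540 [193.29 210.93] [0.4699 0.241  0.1   ]
top w 1 [193. 196.] [0.5146 0.2417 0.1   ]
side g 3 [270.33 262.67] [0.4956 0.2246 0.1   ]
side g 6 [281.17 280.17] [0.4548 0.2984 0.1   ]
side g 2 [290.  294.5] [0.4247 0.3531 0.1   ]
side r 3 [281.33 262.67] [0.4664 0.2204 0.1   ]
side r 1 [269. 268.] [0.4948 0.2497 0.1   ]
side r 1 [269. 270.] [0.4932 0.2587 0.1   ]
side r 9 [269.67 280.11] [0.4837 0.3024 0.1   ]
side w 1260 [278.18 273.17] [0.4671 0.2694 0.1   ]
side w 138 [275.87 273.23] [0.473  0.2705 0.1   ]
side w 4 [290.5 275.5] [0.4341 0.275  0.1   ]
side w 1 [267. 287.] [0.4853 0.3316 0.1   ]
side w 1 [287. 286.] [0.4367 0.3205 0.1   ]
side w 1 [272. 288.] [0.4723 0.3339 0.1   ]
side w 1 [281. 288.] [0.4503 0.3307 0.1   ]
```

View pics/crop1.png

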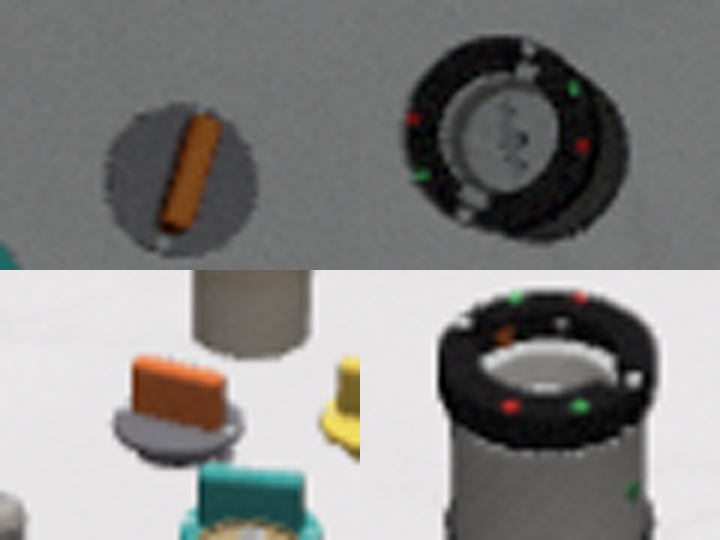

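The crop confirms the choice: grey disc, orange bar and white pointers (crop ~(165,240)). The collar's green and red marks agree in both views: grinder at about (0.475, 0.260), yaw -22°. The lid is at about (0.500, -0.242), yaw -18°. I'll turn the tool about +147° so joint 6 stays mid-range.

```bash
python3 -m jog '[0.88,0.785,0,0,0,0.41,0.3, 0.88,0.785,0,0,0,0.41,0.3, 0.88,0.785,0,0,0,0.41,0.3, 0.88,0.785,0,0,0,0.41,0.3, 0.88,0.785,0,0,0,0.41,0.3, 0.88,0.785,0,0,0,0.41,0.3, 0.88,0.785,0,0,0,0.41,0.3, 0.88,0.785,0,0,0,0.41,0.3, 0.88,0.785,0,0,0,0.41,0.3, 0.88,0.785,0,0,0,0.41,0.3, 0.88,0.785,0,0,0,0.41,0.3]' 40
python3 - <<'E'
from h import *
from scipy.spatial.transform import Rotation as Ro
s=np.load('side0.npz')['p']; p=np.load('top0.npz')['p']
os=mask(s,lambda h,s,v:(h<14)&(s>150)&(v>90),(270,190,315,225))
ys,xs=np.nonzero(os); print(xs.min(),xs.max(),ys.min(),ys.max())
# top edge end corners of the bar in the side view
for z in (.056,):
  for x in (xs.min(),xs.max()):
    y=ys[xs==x].min(); print(x,y,onplane('side',[float(x),float(y)],z))
print(proj('side',[[.5,-.242,.056],[.5-.03*.951,-.242+.03*.309,.056],[.5+.03*.951,-.242-.03*.309,.056]]))
R=Ro.from_quat(env.get_state()['orientation'],scalar_first=True).as_matrix(); print(np.degrees(np.arctan2(R[1],R[0]))[:2])
E
```

```text
clock: 1.02
tcp_pos: [0.3237, -0.3983, 0.2309]
orientation: [-0.0, 0.713, 0.701, 0.0]
wrist_force: [0.2, -0.2, 0.1]
finger_gap: 0.0555
grip_force: 0.0
284 298 200 210
284 201 [[ 0.5267885  -0.23412504  0.056     ]]
298 203 [[ 0.47510483 -0.22532515  0.056     ]]
[[291.68718337 200.49644478]
 [299.26080545 202.13957428]
 [284.21946112 198.87687548]]
[89.0349866  -0.96499243]
```

```bash
python3 -m jog '[0.884,0.79,-0.2,0,0,0.405,0.2, 0.884,0.79,-0.2,0,0,0.405,0.2, 0.884,0.79,-0.2,0,0,0.405,0.2, 0.884,0.79,-0.2,0,0,0.405,0.2, 0.884,0.79,-0.5,0,0,0.405,0.2, 0.884,0.79,-0.5,0,0,0.405,0.2, 0.884,0.79,-0.5,0,0,0.405,0.2, 0.884,0.79,-0.5,0,0,0.405,0.2, 0.884,0.79,-0.5,0,0,0.405,0.2, 0.884,0.79,-0.5,0,0,0.405,0.2, 0.884,0.79,-0.5,0,0,0.405,0.2, 0.884,0.79,-0.5,0,0,0.405,0.2]'
python3 - <<'E'
from h import *
from scipy.spatial.transform import Rotation as Ro
st=env.get_state(); print(st['joint_pos'])
R=Ro.from_quat(st['orientation'],scalar_first=True).as_matrix(); print(np.degrees(np.arctan2(R[1],R[0]))[:2])
s,_=eyes.read_camera('side'); t,_=eyes.read_camera('top')
cv2.imwrite('pics/c2.png',np.hstack([cv2.resize(s[150:240,240:340,::-1],None,fx=4,fy=4),cv2.resize(t[150:240,300:400,::-1],None,fx=4,fy=4)]))
E
```

```text
clock: 2.02
tcp_pos: [0.5003, -0.2405, 0.1309]
orientation: [-0.0, 0.161, 0.987, 0.0]
wrist_force: [-0.1, -0.5, -0.4]
finger_gap: 0.0514
grip_force: 0.0
[-5.92829591e-01  3.25361045e-01 -1.88458669e-01  1.05778783e+00
  1.14997097e-04 -2.69529228e-01]
[161.47625804  71.47624397]
```

View pics/c2.png

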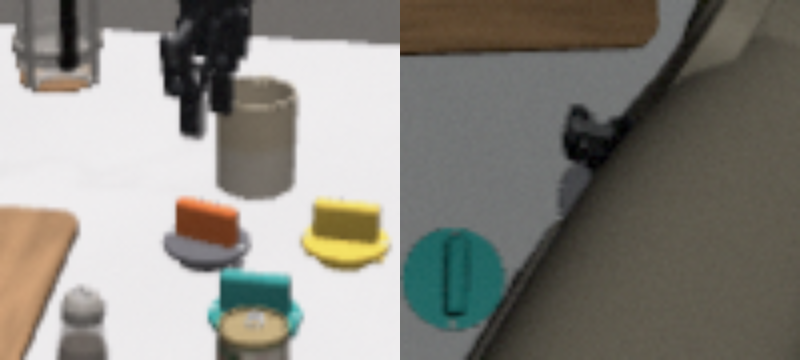

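Side crop: the fingers are above and behind the orange bar (207,222 in crop), roughly in line. Descend and close.

```bash
python3 -m jog '[0,0,-0.2,0,0,0,0.2, 0,0,-0.4,0,0,0,0.2, 0,0,-0.46,0,0,0,0.2, 0,0,-0.52,0,0,0,0.2, 0,0,-0.52,0,0,0,0.2, 0,0,-0.52,0,0,0,-0.3, 0,0,-0.52,0,0,0,-1, 0,0,-0.52,0,0,0,-1, 0,0,-0.52,0,0,0,-1, 0,0,-0.52,0,0,0,-1, 0,0,-0.52,0,0,0,-1]' 60
python3 - <<'E'
from h import *
s,_=eyes.read_camera('side')
cv2.imwrite('pics/c3.png',cv2.resize(s[150:240,240:340,::-1],None,fx=5,fy=5,interpolation=cv2.INTER_CUBIC))
E
```

```text
clock: 3.03
tcp_pos: [0.5016, -0.2415, 0.0288]
orientation: [0.001, 0.16, 0.987, -0.001]
wrist_force: [-0.1, -0.6, 6.0]
finger_gap: 0.015
grip_force: 59.2
```

View pics/c3.png

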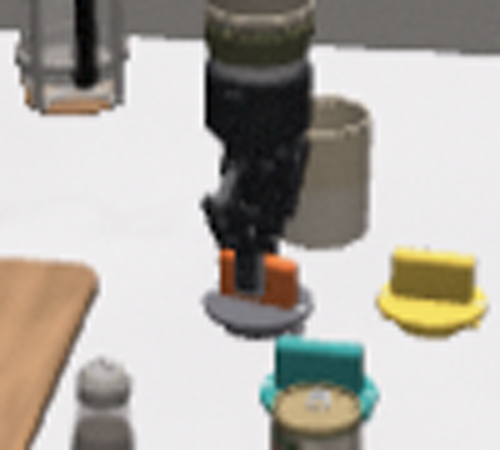

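Gripped (gap 15 mm, 59 N). The pad at crop (249,270) sits a few mm to the +x side of the bar's middle (259), so I'll measure the lid in hand. Now lift and carry high.

```bash
python3 -m jog '[0,0,0.15,0,0,0,-1, 0,0,0.3,0,0,0,-1, 0,0,0.5,0,0,0,-1, 0,0,0.7,0,0,0,-1, 0,0,0.85,0,0,0,-1, 0,0.15,0.85,0,0,0,-1, 0,0.3,0.85,0,0,0,-1, -0.02,0.45,0.85,0,0,0,-1, -0.03,0.6,0.85,0,0,0,-1, -0.04,0.75,0.85,0,0,0,-1, -0.05,0.9,0.85,0,0,0,-1, -0.05,1,0.85,0,0,0,-1]'
python3 -m jog '[0,0.15,0,0,0,-0.01,-1, 0,0.3,0,0,0,-0.01,-1, 0,0.45,0,0,0,-0.02,-1, 0,0.6,0,0,0,-0.02,-1, 0,0.75,0,0,0,-0.02,-1, 0,0.9,0,0,0,-0.02,-1, 0,1,0,0,0,-0.02,-1, 0,1,0,0,0,-0.02,-1]'
python3 -m jog '[-0.03,0.15,0,0,0,0,-1, -0.05,0.3,0,0,0,0,-1, -0.07,0.4,0,0,0,0,-1, -0.07,0.48,-0.1,0,0,0,-1, -0.07,0.51,-0.15,0,0,0,-1, -0.07,0.51,-0.2,0,0,0,-1, -0.07,0.51,-0.2,0,0,0,-1]'
python3 - <<'E'
from h import *
s,_=eyes.read_camera('side');t,_=eyes.read_camera('top'); np.savez('a.npz',s=s,t=t)
from scipy.spatial.transform import Rotation as Ro
R=Ro.from_quat(env.get_state()['orientation'],scalar_first=True).as_matrix(); print(np.degrees(np.arctan2(R[1],R[0]))[:2])
cv2.imwrite('pics/c4.png',np.hstack([cv2.resize(s[215:305,230:330,::-1],None,fx=4,fy=4,interpolation=cv2.INTER_CUBIC),cv2.resize(t[165:255,140:240,::-1],None,fx=4,fy=4,interpolation=cv2.INTER_CUBIC)]))
E
```

```text
clock: 4.08
tcp_pos: [0.4893, -0.0383, 0.1974]
orientation: [-0.0, 0.159, 0.987, 0.0]
wrist_force: [-0.2, 0.8, -0.5]
finger_gap: 0.015
grip_force: 58.7
clock: 4.75
tcp_pos: [0.4899, 0.1626, 0.1973]
orientation: [-0.0, 0.189, 0.982, 0.001]
wrist_force: [-0.2, 0.1, -0.7]
finger_gap: 0.0155
grip_force: 58.7
clock: 5.33
tcp_pos: [0.4749, 0.2599, 0.1547]
orientation: [-0.002, 0.191, 0.982, -0.002]
wrist_force: [-0.5, -0.1, -1.3]
finger_gap: 0.0149
grip_force: 58.8
[157.9124502   67.91254706]
```

View pics/c4.png

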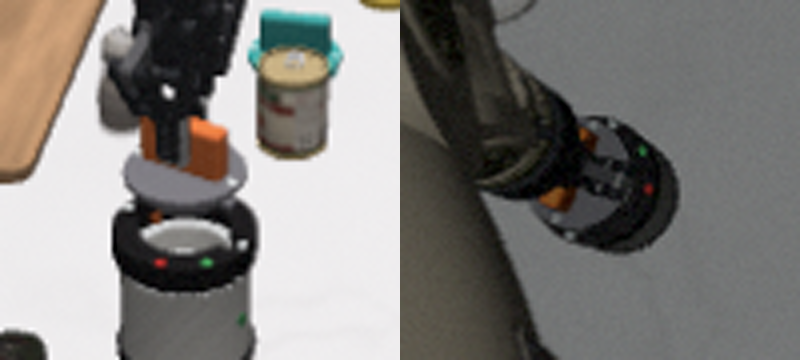

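```bash
python3 - <<'E'
from h import *
def circ(P):
    A=np.c_[2*P[:,:2],np.ones(len(P))]
    for _ in range(6):
        x=np.linalg.lstsq(A,(P[:,:2]**2).sum(1),rcond=None)[0]; r=np.sqrt(x[2]+x[0]**2+x[1]**2)
        e=abs(np.hypot(*(P[:,:2]-x[:2]).T)-r); k=e<max(.0015,np.median(e)*2); P,A=P[k],A[k]
    return x[:2].round(4),r.round(4),len(P)
def white(img,n,roi,z,vmin):
    m=mask(img,lambda h,s,v:(v>vmin)&(s<70),roi)
    for A,u in cents(m,1): print('  white',n,A,u,onplane(n,u,z)[0][:2].round(4))
t0=np.load('top0.npz')['p'];s0=np.load('side0.npz')['p'];a=np.load('a.npz')
# lid at rest, top: disc differs from table by brightness
r=t0[180:222,330:376].astype(int); print('vals',t0[203,342],t0[185,335])
for n,img,roi,z in(('top',t0,(332,180,372,216),.02),('side',s0,(276,194,306,222),.02),('side',a['s'],(258,240,296,268),.146)):
    hsv=cv2.cvtColor(img,cv2.COLOR_RGB2HSV); bg=np.median(hsv[roi[1]:roi[3],roi[0]:roi[2],2])
    v=hsv[...,2].astype(int); thr={'top':92,'side':150}[n]
    m=mask(img,lambda h,s,v:(v<thr)&(v>40)|(s>150)&(v>60),roi); m=cv2.morphologyEx(m,cv2.MORPH_OPEN,np.ones((3,3),np.uint8))
    k=max(cv2.findContours(m,cv2.RETR_EXTERNAL,cv2.CHAIN_APPROX_NONE)[0],key=cv2.contourArea)[:,0].astype(float)
    print(n,z,len(k),cv2.boundingRect(k.astype(np.int32)),circ(onplane(n,k,z)), 'bg',bg)
white(t0,'top0',(0,0,1,1),.02,110) if 0 else None
for nm,n,img,roi,z,vm in(('lid0','top',t0,(340,182,366,214),.02,100),('lid0','side',s0,(276,200,306,218),.02,170),('now','top',a['t'],(174,190,196,232),.146,100),('now','side',a['s'],(284,255,296,265),.146,190),('collar0','top',t0,(178,190,202,228),.1,100),('collar0','side',s0,(255,260,300,285),.1,170)):
    print(nm,n); m=mask(img,lambda h,s,v:(v>vm)&(s<80),roi)
    for A,u in cents(m,1)[:8]: print('  ',A,u,onplane(n,u,z)[0][:2].round(4))
print('bar now side',[ (A,u,onplane('side',u,.175)[0][:2].round(4)) for A,u in cents(mask(a['s'],lambda h,s,v:(h<14)&(s>150)&(v>90),(255,230,296,262)),5)])
E
```

```text
vals [72 70 74] [115 116 116]
top 0.02 82 (340, 187, 25, 26) (array([ 0.4995, -0.2419]), np.float64(0.0387), 53) bg 115.0
side 0.02 57 (281, 200, 20, 18) (array([ 0.5178, -0.243 ]), np.float64(0.0644), 22) bg 213.0
side 0.146 126 (258, 240, 33, 28) (array([0.4872, 0.2578]), np.float64(0.0522), 66) bg 127.0
lid0 top
   305 [353.89 193.82] [ 0.5181 -0.2495]
   2 [348.5 210. ] [ 0.4674 -0.2297]
lid0 side
   132 [279.35 208.52] [ 0.5453 -0.2424]
   105 [302.04 207.03] [ 0.4647 -0.2658]
   1 [300. 211.] [ 0.4684 -0.2336]
now top
   54 [189.19 191.54] [0.5203 0.2425]
   1 [188. 196.] [0.5075 0.246 ]
   1 [193. 196.] [0.507  0.2315]
   2 [178.5 219. ] [0.4424 0.2735]
   133 [181.77 227.86] [0.4169 0.2641]
now side
   50 [292.9  259.94] [0.4287 0.2712]
   2 [287.5 260. ] [0.4422 0.2734]
collar0 top
   129 [190.53 192.46] [0.5255 0.2491]
   1 [193. 196.] [0.5146 0.2417]
   4 [194.   205.25] [0.4868 0.2388]
   1 [191. 208.] [0.4789 0.2478]
   1 [193. 208.] [0.4787 0.2418]
   2 [184.  210.5] [0.4721 0.2688]
   1 [196. 210.] [0.4724 0.2328]
   4 [187.  212.5] [0.4658 0.2598]
collar0 side
   347 [279.46 268.86] [0.4669 0.2497]
   42 [275.67 271.24] [0.475  0.2618]
   2 [274.5 277. ] [0.4738 0.2874]
   1 [290. 276.] [0.4351 0.2774]
bar now side [(np.int32(29), array([266.79, 249.52]), array([0.4941, 0.2771])), (np.int32(113), array([281.22, 252.08]), array([0.4565, 0.2836]))]
```

Both cameras put the lid's white pointer at (0.442, 0.2735) when cast at z = 0.146. That gives a lid centre of (0.474, 0.2605), within about 1 mm of the collar axis. Nudge it and lower gently, watching force.

```bash
python3 -m jog '[0.003,-0.006,-0.05,0,0,0,-1, 0.003,-0.006,-0.1,0,0,0,-1, 0.003,-0.006,-0.12,0,0,0,-1, 0.003,-0.006,-0.13,0,0,0,-1, 0.003,-0.006,-0.14,0,0,0,-1, 0.003,-0.006,-0.15,0,0,0,-1, 0.003,-0.006,-0.16,0,0,0,-1, 0.003,-0.006,-0.16,0,0,0,-1]'; python3 -c "
from h import *
print(env.get_state()['wrist_force'],env.get_state()['ft_torque'],env.get_state()['tcp_pos'])"
```

```text
clock: 6.1
tcp_pos: [0.477, 0.2601, 0.1251]
orientation: [-0.0, 0.191, 0.982, -0.0]
wrist_force: [0.0, -0.1, -1.2]
finger_gap: 0.0152
grip_force: 58.8
[ 0.0402313  -0.05034577 -1.21261081] [-0.02367933  0.03592585 -0.01385035] [0.47699923 0.26005087 0.12508684]
```

```bash
python3 -m jog '[0,0,-0.01,0,0,0,-1, 0,0,-0.02,0,0,0,-1, 0,0,-0.03,0,0,0,-1, 0,0,-0.04,0,0,0,-1, 0,0,-0.05,0,0,0,-1, 0,0,-0.05,0,0,0,-1]'; python3 -c "
from h import *
print(env.get_state()['wrist_force'],env.get_state()['ft_torque'],env.get_state()['tcp_pos'])"
```

```text
clock: 6.6
tcp_pos: [0.4771, 0.2601, 0.1151]
orientation: [-0.0, 0.191, 0.982, 0.0]
wrist_force: [-0.6, 0.7, -0.6]
finger_gap: 0.0152
grip_force: 58.9
[-0.59230174  0.71774424 -0.57784681] [-0.02787148  0.02991545 -0.00423806] [0.47708902 0.2600924  0.11505351]
```

Through the notches with no force. Press down to find the seat.

```bash
python3 -m jog '[0,0,-0.006,0,0,0,-1, 0,0,-0.012,0,0,0,-1, 0,0,-0.018,0,0,0,-1, 0,0,-0.018,0,0,0,-1]'; python3 - <<'E'
from h import *
st=env.get_state(); print(st['wrist_force'],st['ft_torque'],st['tcp_pos'])
s,_=eyes.read_camera('side');t,_=eyes.read_camera('top'); np.savez('b.npz',s=s,t=t)
cv2.imwrite('pics/c5.png',np.hstack([cv2.resize(s[225:305,235:325,::-1],None,fx=4,fy=4,interpolation=cv2.INTER_CUBIC),cv2.resize(t[170:250,150:240,::-1],None,fx=4,fy=4,interpolation=cv2.INTER_CUBIC)]))
E
```

```text
clock: 6.93
tcp_pos: [0.4772, 0.2601, 0.1148]
orientation: [0.001, 0.191, 0.982, 0.0]
wrist_force: [-7.6, -2.9, 19.4]
finger_gap: 0.015
grip_force: 61.7
[-7.55863022 -2.86976912 19.39869998] [-0.6392421   1.43409999 -0.00273036] [0.47715782 0.26014755 0.11478835]
```

View pics/c5.png

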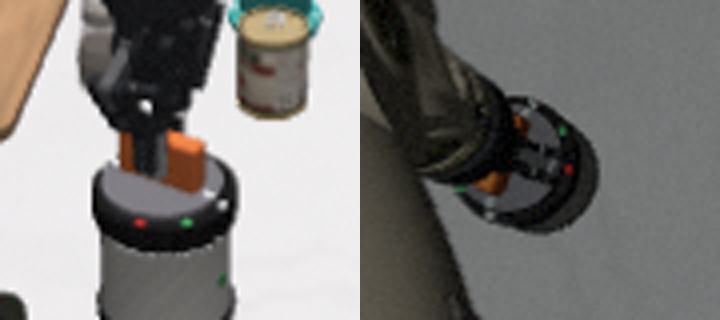

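Seated: TCP z 0.1148 equals the expected height, and the disc is down on the collar with its pointer (207,195 in crop) beside the white mark (223,204). Relax the push and turn -40° clockwise.

```bash
python3 -m jog '[0,0,0.01,0,0,0,-1, 0,0,0.01,0,0,-0.02,-1, 0,0,0.01,0,0,-0.045,-1, 0,-0.001,0.01,0,0,-0.07,-1, -0.001,-0.002,0.01,0,0,-0.095,-1, -0.002,-0.003,0.01,0,0,-0.12,-1, -0.003,-0.004,0.01,0,0,-0.145,-1, -0.004,-0.004,0.01,0,0,-0.17,-1, -0.004,-0.004,0.01,0,0,-0.19,-1, -0.004,-0.004,0.01,0,0,-0.205,-1, -0.004,-0.004,0.01,0,0,-0.215,-1, -0.004,-0.004,0.01,0,0,-0.215,-1]' 80; python3 - <<'E'
from h import *
from scipy.spatial.transform import Rotation as Ro
st=env.get_state(); print(st['wrist_force'],st['ft_torque'],st['tcp_pos'])
R=Ro.from_quat(st['orientation'],scalar_first=True).as_matrix(); print(np.degrees(np.arctan2(R[1],R[0]))[:2])
s,_=eyes.read_camera('side');t,_=eyes.read_camera('top'); np.savez('c.npz',s=s,t=t)
for n,img,roi in(('side',s,(250,255,310,295)),('top',t,(160,185,205,235))):
  for nm,f,z in(('g',lambda h,s,v:(h>40)&(h<85)&(s>100)&(v>50),.1),('w106',lambda h,s,v:(v>(170 if n=='side' else 100))&(s<70),.106)):
    for A,u in cents(mask(img,f,roi),1):
      if A<30: X=onplane(n,u,z)[0][:2]; d=X-[.475,.2598]; print(n,nm,A,u,X.round(4),np.hypot(*d).round(4),np.degrees(np.arctan2(d[1],d[0])).round(1))
cv2.imwrite('pics/c6.png',np.hstack([cv2.resize(s[235:295,245:310,::-1],None,fx=6,fy=6,interpolation=cv2.INTER_CUBIC),cv2.resize(t[180:240,155:220,::-1],None,fx=6,fy=6,interpolation=cv2.INTER_CUBIC)]))
E
```

```text
clock: 8.03
tcp_pos: [0.4763, 0.259, 0.1149]
orientation: [0.001, 0.506, 0.863, 0.0]
wrist_force: [-2.7, -1.8, 8.6]
finger_gap: 0.015
grip_force: 79.2
[-2.69981947 -1.83024323  8.55180196] [-0.45413061  0.63275175  0.08322556] [0.47633547 0.2590413  0.11487472]
[119.23158925  29.2316176 ]
side g 8 [281.25 280.25] [0.4546 0.2987] 0.044 117.7
side g 1 [290. 294.] [0.425  0.3512] 0.1042 118.7
side w106 4 [280.   276.25] [0.459  0.2904] 0.0345 117.6
side w106 1 [290. 276.] [0.434  0.2857] 0.0485 147.8
top g 5 [200.4 202.2] [0.4953 0.2196] 0.0451 -63.2
top g 2 [174.5 217. ] [0.4536 0.2974] 0.0433 119.6
top w106 1 [175. 191.] [0.5305 0.2946] 0.0655 32.1
top w106 1 [193. 196.] [0.5136 0.2404] 0.0432 -26.7
top w106 1 [197. 203.] [0.4923 0.2285] 0.0358 -61.0
```

View pics/c6.png

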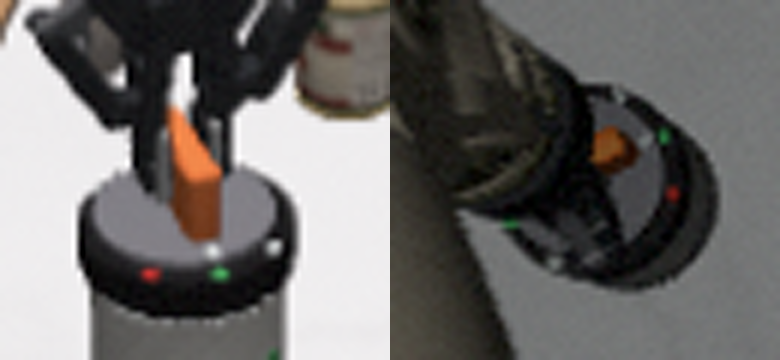

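Both views show the pointer practically at green: side 117.6° against 117.7°, top about 1° short. Add just under 1° and hold.

```bash
python3 -m jog '[0,0,0,0,0,-0.005,-1, 0,0,0,0,0,-0.005,-1, 0,0,0,0,0,-0.005,-1, 0,0,0,0,0,-0.005,-1, 0,0,0,0,0,-0.005,-1, 0,0,0,0,0,-0.005,-1]'; python3 - <<'E'
from h import *
from scipy.spatial.transform import Rotation as Ro
for i in range(3):
  s,_=eyes.read_camera('side')
  for nm,f,z in(('g',lambda h,s,v:(h>40)&(h<85)&(s>100)&(v>50),.1),('w',lambda h,s,v:(v>170)&(s<70),.106)):
    for A,u in cents(mask(s,f,(270,268,288,290)),1):
      d=onplane('side',u,z)[0][:2]-[.475,.2614]; print(nm,A,u,np.hypot(*d).round(4),np.degrees(np.arctan2(d[1],d[0])).round(1))
st=env.get_state(); print(st['clock'],st['wrist_force'],st['ft_torque'],st['tcp_pos'],st['grip_force'])
R=Ro.from_quat(st['orientation'],scalar_first=True).as_matrix(); print(np.degrees(np.arctan2(R[1],R[0]))[:2])
E
```

```text
clock: 8.63
tcp_pos: [0.4763, 0.259, 0.1149]
orientation: [0.001, 0.512, 0.859, 0.0]
wrist_force: [-3.0, -2.0, 7.9]
finger_gap: 0.0146
grip_force: 79.1
g 7 [281.   280.29] 0.0425 117.8
w 4 [279.5 276.5] 0.0337 116.2
g 7 [281.   280.29] 0.0425 117.8
w 4 [279.5 276.5] 0.0337 116.2
g 7 [281.   280.29] 0.0425 117.8
w 4 [279.5 276.5] 0.0337 116.2
8.7833 [-3.62427348 -1.52193535  9.15071235] [-0.51950874  0.6060943   0.12170249] [0.4763265  0.25901786 0.11488589] 79.14620876312256
[118.39965804  28.39968489]
```

```bash
python3 -c "
from workcell import env
print(env.hand_in())"
```

```text
the job is handed in; nothing more can be done
None
```

I put the lid through the notches, seated it fully and turned it clockwise to the green marks. It is still gripped and held there, well short of the lock (pointer within about 2° of green by camera), and the job was handed in at about 8.8 s.

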